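# Clear the chest and hold its lid half open

### The job

The black headband with the wooden tulip stands in the way on the lid of the wooden chest: hang it over the bar of the display stand, one leg on each side of the bar and upright, let go of it, and do not drop it on the table. Then lift the chest's lid to about 45 degrees and keep holding it there, still, so that a colleague can reach in from the other side; the lid falls shut by itself, so finish while holding it. Leave all the other things on the table alone.

Things in the scene. Friction and masses are not known exactly. Their poses are not given: they have to be found in the camera images.
- band_tulip (a point): The headband's wooden tulip, 20 mm thick (y), 36 mm wide (x), 44 mm high, on top of the arch. This point is on its middle line, 26 mm above the arch's top face, 18 mm below the tulip's tip, 142 mm above the leg ends. x runs from leg to leg, y across the band's width, z up. Grip it from above across its 20 mm.
- band_crown (a point): Middle of the underside of the headband's arch, 32 mm below band_tulip and 110 mm above the leg ends: here it rests on the bar. Same axes.
- band: The headband: a rigid black arch 34 mm wide, 6 mm thick, 132 mm across its legs, inside 120 mm wide and 110 mm high, about 90 g, at first standing on its two leg ends on the lid. Origin midway between the leg ends; axes as band_tulip. Hung, the bar runs along its y.
- stand_bar (a point): A point on the axis of the display stand's level wooden bar (16 mm thick, axis 170 mm above the table), in the middle of its free part; y along the bar, z up. Post centres at y = -140 and +200 mm, rising 20 mm above the axis; a 20 mm thick twig wreath hangs at y = +148 mm. About 120 mm to either side of this point are free.
- stand: The display stand, origin on the table below the middle of the bar (30 mm from stand_bar along +y); y along the bar.
- chest_hinge (a point): Chest, fixed: open wooden box 220 mm (x) by 300 mm (y) by 100 mm high. This point is the middle of the lid's hinge line, on the upper edge of the box on the robot's side. x is level and points from the hinge to the free edge of the closed lid (away from the robot), y along the hinge, z up.
- lid_handle (a point): Middle of the lid's handle: a round dark steel bar 12 mm thick, 90 mm long, along y (parallel to the hinge), on two end posts, its axis 38 mm above the top face of the 10 mm lid. Lid shut: 195 mm from the hinge line along x and 48 mm above it. This frame turns with the lid: x away from the hinge in its plane, z out of its top face.
- lid (a joint): Lid angle in rad: 0 shut (lid level), grows as the free edge rises towards the robot; 0.785 is 45 degrees; it stops at 1.4. Falls shut unless held; about 2 to 3 N at the handle carries it (lid about 0.45 kg).
- slice: Bystander, leave alone: plain wooden disc, 90 mm across, 16 mm thick, lying flat on the table under the free part of the bar. Origin at the centre of its underside.
- mug: Bystander, leave alone: white mug, 76 mm across, 85 mm tall, just beyond the chest. Origin at the centre of its underside.
- twine: Bystander, leave alone: plain brown reel of twine, 56 mm across, 70 mm tall, upright. Origin at the centre of its underside.
- beads: Bystander, leave alone: glass jar with a lid, 68 mm across, 100 mm tall. Origin at the centre of its underside.
- glue: Bystander, leave alone: white glue bottle, 48 mm across, 140 mm tall, upright. Origin at the centre of its underside.
- pot: Bystander, leave alone: terracotta pot, 80 mm across, 75 mm tall. Origin at the centre of its underside.
- brush: Bystander, leave alone: paint brush lying on the table. Origin at the centre of its underside.
Mind the look-alikes: they are no part of the job. What is meant by the band is not yellow, and is the smaller of those in its own colour.

How it is judged:
By the outcome, as a careful person would: the job done as asked, in the order asked, and still so for the second after the job is handed in, while the arm keeps its last pose, push and grip.
It also fails if it takes over 64 s, if anything falls off the work surface, if the arm or the gripper's body presses on something with over 40 N, if the wrist force passes 120 N, or if a joint passes its speed limit or range.

### The arm

A 7-joint arm with a two-finger parallel gripper is mounted at the origin on the work surface. World frame = base frame: x ahead of the robot, y to its left, z up, the work surface at z = 0. Lengths are in m, angles in rad, forces in N, time in s.
With the tool pointing down it reaches from about 0.425 to 0.925 m from the base axis. Payload 6.8 kg.
Tool frame: the origin (TCP) lies on the front face of the gripper's body, between the roots of the fingers; the fingertips stand 73 mm ahead of it and the grasp point (between the pads) lies 54 mm ahead of it (tcp_to_tips is the distance from the TCP to the fingertips, in m); z points along the fingers, x is the direction in which the jaws open and shut, and the axes are right-handed (so a half turn about z gives the same grasp; the last joint's range is limited). The gripper opens to 85 mm and grips with 20 to 120 N. Pads are 22 mm wide; open, the fingers measure 114 mm over their backs; the gripper's body (76 mm by 85 mm) begins 54 mm behind the grasp point. The pads swing forward as they close: fully open they stand 13 mm farther back than shut.
Start: joints at [1.115, 0.477, 0.022, 1.555, -0.011, 1.109, -0.083], TCP at [0.23, -0.635, 0.304] pointing down, gripper open.
Joint ranges: [-2.96, 2.96], [-0.34, 2.1], [-1.41, 1.46], [0.24, 2.44], [-1.37, 4.51], [0.17, 1.92], [-2.96, 2.96]. Speed limits (rad/s): [2.39, 2.39, 3.14, 3.14, 3.14, 3.14, 3.14].

### API

Orientations are given as a unit quaternion [w, x, y, z].
In Python, from station import get_obs, read_camera, hand_in, look_for, silhouettes, tcp_to_tips gives the robot as it stands. The module is installed in compiled form; this text tells all that it offers.
- The arm moves only by the tool apply_moves, never from a script. Its argument "moves" is a list of rows, each a list of 3 entries, a list of its own where there are three numbers: the shift along the tool's x, y, z in units of 25 mm (1.0 is 25 mm), then the turn, a rotation vector about the tool's x, y, z in units of 10 degrees (1.0 is 10 degrees), then the gripper's target within -1 to 1 (fully open at 1, half-way at 0, shut at -1). In form: [[[dx, dy, dz], [rx, ry, rz], jaw], ...]. A call has 1 to 20 rows; each row is the pose to reach, as a shift and turn from the pose commanded when the call began, along the tool's axes at that moment; what a row does not reach only later rows make up. A row lasts 1/8 s, in which the tool goes at most 62.5 mm and 10.7 degrees, less where a joint would pass 70% of its speed; a pose out of reach is approached as far as the arm can. A call with a gripper value outside its range is refused whole. The fingers move at their own pace and stop on an object; "force" is the grip in N (left out, the last holds). Time passes only in rows, so rows that repeat a pose let the fingers close. It gives the time, the measured TCP pose, the force and the opening at its end, in the units of the state.
- get_obs(): the state, without advancing time (a new reading comes with each control period).
- read_camera(name): name is "side" or "top" or "wrist"; returns a dict with "color" (480x640x3 uint8, red, green, blue), "mtx" (3x3 intrinsics, pixels), "k1" (the pictures are not rectified: a ray, as slopes to the right and down, at radius r is drawn at 1 + k1 r^2 times it, then the intrinsics apply), "eye" and "rotation" of the camera in the world; the wrist camera has in their place "hand_eye" (4x4, takes a point from camera to tool coordinates, whose origin is the TCP and whose axes are the tool frame's). Camera axes: x right, y up, looking along -z (the intrinsics and any distortion apply to the point x, -y, -z); pixel columns grow to the right and rows downward; lengths in m; the calibration is good to about 2 mm. A picture is of the moment at which its call begins: read the wrist's pose just before it. There is no depth.
- hand_in(): hands the job in, once; it reports no verdict.
Trained networks look in the newest picture that a camera, given by its name, has taken for a name from the list of things; names that differ only in an ending like _2 or _b are one class to them, and where a whole thing is asked for, a point or a joint stands for the part that bears it (a point fixed in the world has none). Each returns a list of dicts, best first, with "conf" (0 to 1); they miss things now and then, are a little off and sometimes report something else, mostly with a low value. They report only what shows in the picture. A call takes as long as a camera call. They do not tell look-alikes from the thing itself.
- look_for(camera, query): "pixel" ([row, column] in pixels, amid what is visible of it).
- silhouettes(camera, query): "mask" (480x640 bool, what is visible of it) and "pixel" ([row, column] in pixels, amid what is visible of it).
The state is a dict: "t": time; "q": joint angles; "joint_vel": joint speeds; "joint_torque": joint torques, N m; "eef_pos": TCP position; "tool_rot": TCP orientation; "contact_force": force on the tool from outside, world axes, zero at the start; "torque": the same for the moment, N m; "gripper_width": opening from 0.0 (shut) to 1.0 (fully open).
Only numpy, scipy, OpenCV 4.12 (cv2) and the standard library are available. Lean on these libraries where they do the work, as an engineer would, in place of code of your own. Each camera call takes 0.05 s, during which the arm holds its last target.

## Working session

There is one attempt and no reset: what is moved stays moved. The work goes in short steps, Python scripts to look and compute and a tool call to move; the robot and the scene stay as the last step left them, time stands still between calls to the robot, and variables do not carry over. Pictures are saved under pics/ and viewed, and the job is handed in when it is done.

Besides the shell and the picture viewer there is one more tool, called after "Request:" as name([rows], argument=value, ...), one row to a line, values as JSON. apply_moves: Moves the arm, as the interface text tells. Its arguments: {"type":"object","properties":{"moves":{"type":"array"},"force":{"type":"number"}},"required":["moves"]}

```bash
mkdir -p pics; ls; cat > h.py <<'E'
import numpy as np, cv2
from station import *
from scipy.spatial.transform import Rotation as R
def snap(n,f):
    c=read_camera(n); cv2.imwrite('pics/'+f,cv2.cvtColor(c['color'],cv2.COLOR_RGB2BGR)); return c
E
python3 - <<'E'
from h import *
o=get_obs(); print({k:np.round(v,3) for k,v in o.items()}); print(tcp_to_tips)
for n in ['side','top','wrist']:
    c=snap(n,n+'0.png')
    print(n,{k:np.round(v,4).tolist() for k,v in c.items() if k!='color'})
E
```

```text
pics
{'t': np.float64(0.0), 'q': array([ 1.115,  0.478,  0.022,  1.557, -0.012,  1.109, -0.083]), 'joint_vel': array([ 0.   ,  0.001,  0.   ,  0.   ,  0.   , -0.   ,  0.001]), 'joint_torque': array([ 0.0000e+00, -5.9644e+01,  1.6080e+00, -2.8120e+01,  1.2000e-02,
        9.0000e-03,  0.0000e+00]), 'eef_pos': array([ 0.23 , -0.634,  0.303]), 'tool_rot': array([-0.   ,  0.819, -0.574, -0.001]), 'contact_force': array([0.099, 0.39 , 0.164]), 'torque': array([-0.008, -0.029, -0.047]), 'gripper_width': np.float64(1.0)}
0.0726
side {'mtx': [[509.5473, 0.0, 313.0054], [0.0, 509.5473, 246.032], [0.0, 0.0, 1.0]], 'k1': -0.0631, 'eye': [1.0447, -0.7519, 1.031], 'rotation': [0.8742, 0.3772, 0.1257, 0.2789]}
top {'mtx': [[520.0111, 0.0, 320.0487], [0.0, 520.0111, 242.5077], [0.0, 0.0, 1.0]], 'k1': -0.1022, 'eye': [0.4309, -0.0389, 1.4079], 'rotation': [-0.6976, -0.0303, 0.0217, 0.7155]}
wrist {'mtx': [[378.8753, 0.0, 314.5521], [0.0, 378.8753, 240.6703], [0.0, 0.0, 1.0]], 'k1': -0.0032, 'hand_eye': [[1.0, 0.0003, 0.0008, 0.0009], [0.0005, -0.9517, -0.3069, -0.0784], [0.0006, 0.3069, -0.9517, -0.0706], [0.0, 0.0, 0.0, 1.0]]}
```

View pics/side0.png

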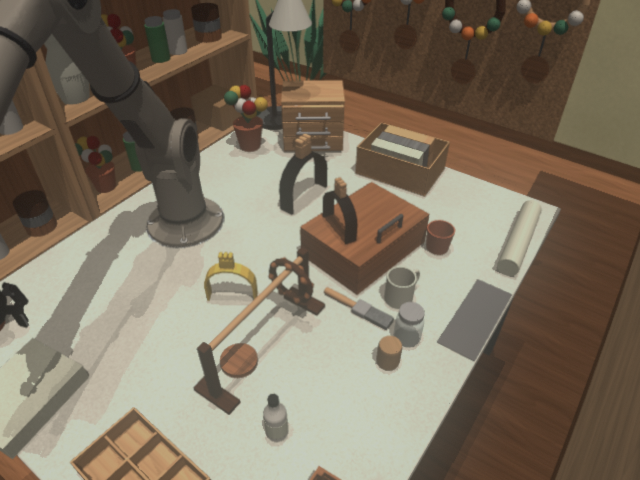

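View pics/top0.png

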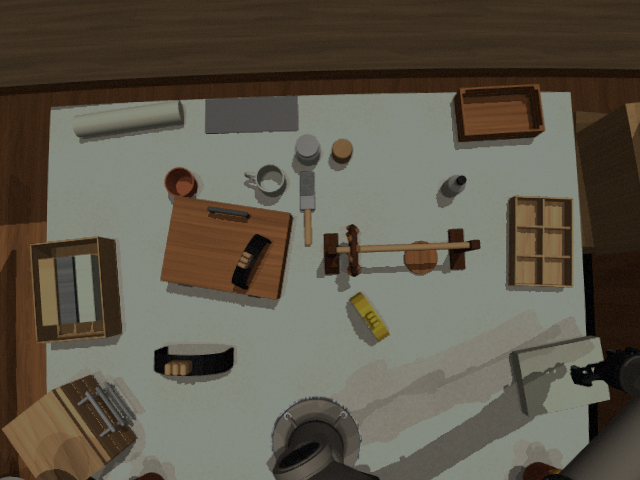

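View pics/wrist0.png

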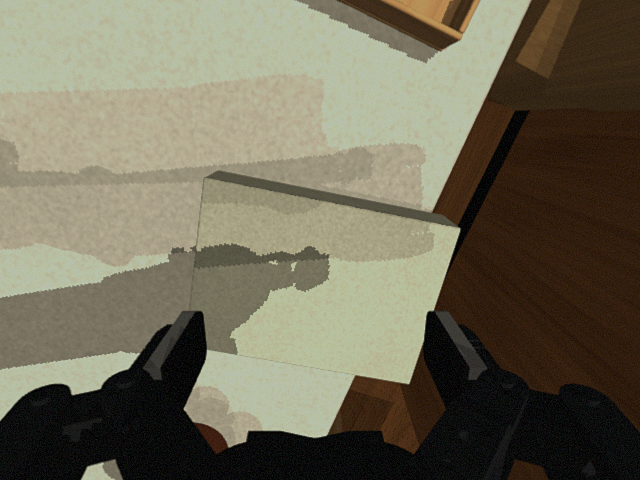

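```bash
python3 - <<'E'
from h import *
for n in ['side','top']:
    read_camera(n)
    for q in ['band','band_tulip','stand','lid_handle','lid','mug','twine','beads','glue','pot','slice','brush']:
        print(n,q,[(np.round(d['pixel']).tolist(),round(float(d['conf']),2)) for d in look_for(n,q)][:4])
E
```

```text
side band [([270.0, 232.0], 0.83), ([209.0, 342.0], 0.74), ([175.0, 298.0], 0.66)]
side band_tulip [([272.0, 228.0], 0.92), ([170.0, 298.0], 0.87), ([208.0, 341.0], 0.78)]
side stand [([308.0, 256.0], 0.8)]
side lid_handle [([229.0, 367.0], 0.68), ([206.0, 343.0], 0.37)]
side lid [([221.0, 371.0], 0.61), ([323.0, 410.0], 0.56)]
side mug [([285.0, 398.0], 0.75), ([208.0, 341.0], 0.66), ([223.0, 368.0], 0.42)]
side twine [([351.0, 386.0], 0.94)]
side beads [([309.0, 256.0], 0.26)]
side glue [([418.0, 276.0], 0.71), ([237.0, 438.0], 0.18)]
side pot [([237.0, 438.0], 0.67)]
side slice [([362.0, 239.0], 0.77)]
side brush [([310.0, 368.0], 0.69), ([226.0, 370.0], 0.44)]
top band [([366.0, 192.0], 0.83), ([263.0, 246.0], 0.81), ([314.0, 370.0], 0.69)]
top band_tulip [([316.0, 371.0], 0.95), ([366.0, 190.0], 0.82), ([258.0, 248.0], 0.61)]
top stand [([248.0, 369.0], 0.69)]
top lid_handle [([248.0, 218.0], 0.95)]
top lid [([245.0, 221.0], 0.84), ([243.0, 220.0], 0.21)]
top mug [([178.0, 270.0], 0.57)]
top twine [([148.0, 342.0], 0.7), ([259.0, 420.0], 0.43)]
top beads [([153.0, 308.0], 0.9)]
top glue [([183.0, 453.0], 0.6)]
top pot [([182.0, 178.0], 0.67)]
top slice [([259.0, 423.0], 0.66), ([180.0, 267.0], 0.64)]
top brush [([199.0, 308.0], 0.75)]
```

Side view: the small black band stands on the lid with its tulip near (row 187, col 340). The bigger black one is behind it at (175, 298) and the yellow one is at (270, 232). The bar runs from (345, 212) to (262, 297). I'll zoom in to get accurate pixels.

```bash
python3 - <<'E'
import cv2
s=cv2.imread('pics/side0.png'); t=cv2.imread('pics/top0.png')
cv2.imwrite('pics/s_chest.png',cv2.resize(s[160:300,290:450],None,fx=5,fy=4.2,interpolation=2)[:600,:800])
cv2.imwrite('pics/s_bar.png',cv2.resize(s[240:400,190:340],None,fx=3.75,fy=3.75,interpolation=2))
cv2.imwrite('pics/t_chest.png',cv2.resize(t[185:310,150:310],None,fx=4.8,fy=4.8,interpolation=2))
cv2.imwrite('pics/t_bar.png',cv2.resize(t[215:290,310:490],None,fx=4.4,fy=4.4,interpolation=2))
E
```

```text
(no output)
```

View pics/s_chest.png

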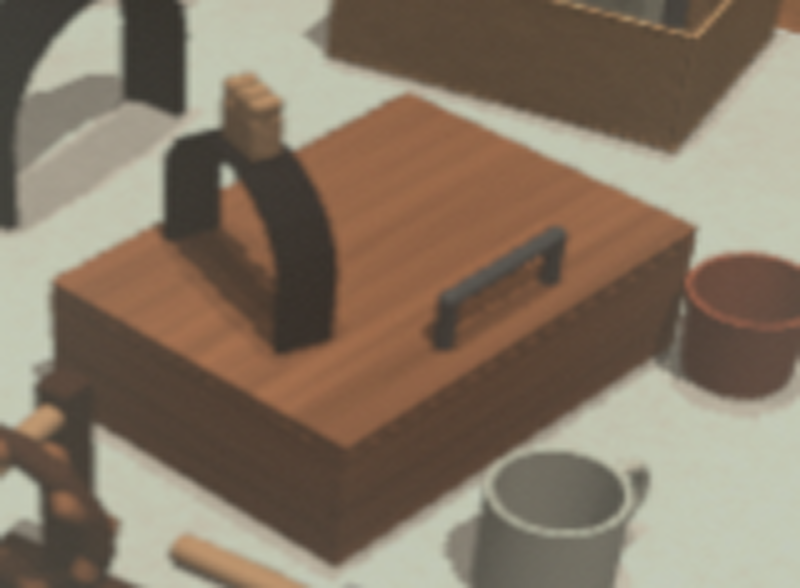

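View pics/s_bar.png

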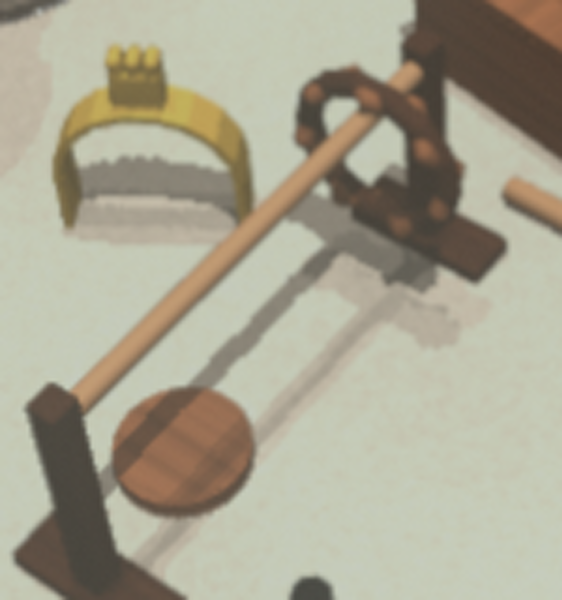

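View pics/t_chest.png

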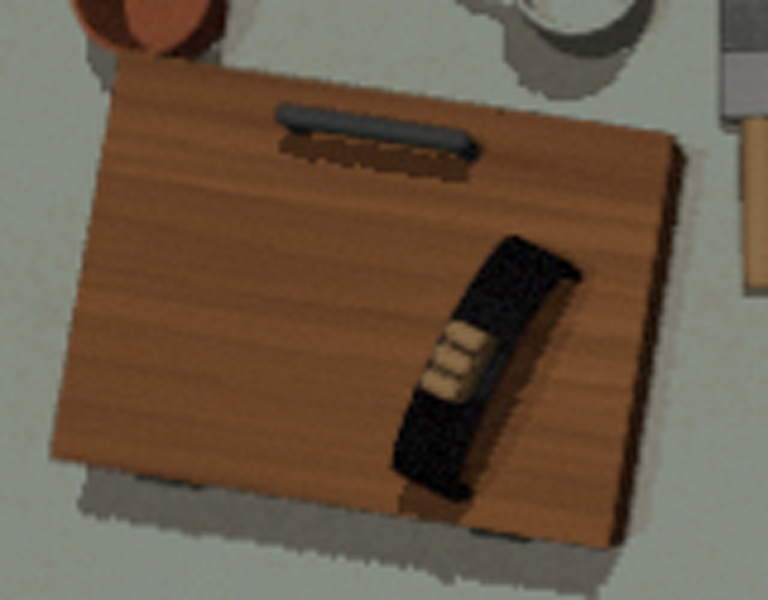

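View pics/t_bar.png

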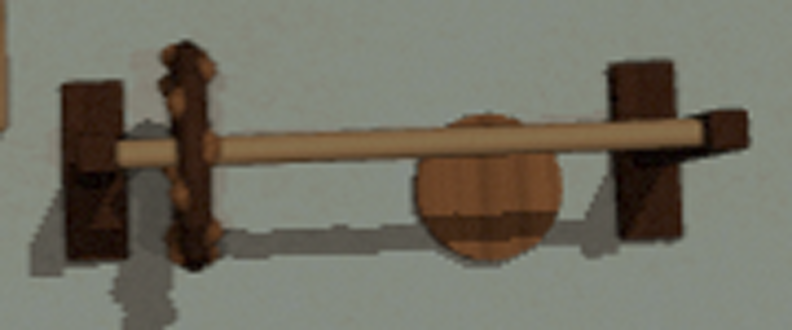

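```bash
cat >> h.py <<'E'
CAL={'side':dict(mtx=[[509.5473,0,313.0054],[0,509.5473,246.032],[0,0,1]],k1=-.0631,eye=[1.0447,-.7519,1.031],rotation=[0.8742,0.3772,0.1257,0.2789]),
'top':dict(mtx=[[520.0111,0,320.0487],[0,520.0111,242.5077],[0,0,1]],k1=-.1022,eye=[.4309,-.0389,1.4079],rotation=[-0.6976,-0.0303,0.0217,0.7155])}
def cam(n,c=None):
    c=c or CAL[n]
    if 'hand_eye' in c:
        o=get_obs(); T=np.eye(4); w=o['tool_rot']; T[:3,:3]=R.from_quat([*w[1:],w[0]]).as_matrix(); T[:3,3]=o['eef_pos']
        T=T@np.array(c['hand_eye']); Rm,e=T[:3,:3],T[:3,3]
    else:
        w=np.array(c['rotation'])
        Rm=R.from_quat([*w[1:],w[0]]).as_matrix() if w.size==4 else w; e=np.array(c['eye'])
    return np.array(c['mtx']),c['k1'],Rm,e
def proj(C,P):
    K,k,Rm,e=C; p=(np.atleast_2d(P)-e)@Rm; s=p[:,:2]/-p[:,2:]*[1,-1]; s=s*(1+k*(s**2).sum(1,keepdims=True))
    return s*[K[0,0],K[1,1]]+K[:2,2]
def ray(C,uv):
    K,k,Rm,e=C; d=cv2.undistortPoints(np.array([[uv]],float),K,np.array([k,0,0,0.]))[0,0]
    v=Rm@np.array([d[0],-d[1],-1]); return e,v/np.linalg.norm(v)
def tri(obs):
    A=np.zeros((3,3));b=np.zeros(3); L=[]
    for C,uv in obs:
        e,v=ray(C,uv); M=np.eye(3)-np.outer(v,v); A+=M;b+=M@e; L.append((e,M))
    p=np.linalg.solve(A,b); return p,[np.linalg.norm(M@(p-e)) for e,M in L]
def atz(C,uv,z):
    e,v=ray(C,uv); return e+v*(z-e[2])/v[2]
E
cat > fit.py <<'E'
from h import *
S,T=cam('side'),cam('top')
sc=lambda u,v:(290+u/5,160+v/4.2); tc=lambda u,v:(150+u/4.8,185+v/4.8)
tb=lambda u,v:(310+u/4.4,215+v/4.4); sb=lambda u,v:(190+u/3.75,240+v/3.75)
print('lid S z.11');
for a,b in zip([(350,447),(57,283),(410,95),(693,228)],[(680,140),(612,547),(52,458),(118,58)]):
    print(atz(S,sc(*a),.11).round(4),atz(T,tc(*b),.11).round(4),tri([(S,sc(*a)),(T,tc(*b))]))
print('handle',tri([(S,sc(445,300)),(T,tc(476,148))]),tri([(S,sc(558,235)),(T,tc(284,113))]))
print('tulip top',tri([(S,sc(252,88)),(T,tc(459,360))]))
print('bar near free ends S',atz(S,sb(85,392),.17),atz(S,sb(415,75),.17))
print('bar T',atz(T,tb(700,132),.17),atz(T,tb(118,153),.17))
print('posts T top',atz(T,tb(728,129),.19),atz(T,tb(97,153),.19))
print('posts S top',atz(S,sb(53,403),.19),atz(S,sb(424,43),.19))
print('wreath T',atz(T,tb(195,150),.17))
print('band legs S', atz(S,sc(278,352),.11),atz(S,sc(333,340),.11),atz(S,sc(163,232),.11),)
E
python3 fit.py
```

```text
lid S z.11
[0.6069 0.0487 0.11  ] [0.6001 0.0453 0.11  ] (array([0.60331461, 0.04769357, 0.10813095]), [np.float64(0.003711187997941701), np.float64(0.0037111879979416776)])
[0.3956 0.0844 0.11  ] [0.3886 0.0851 0.11  ] (array([0.39029724, 0.08719165, 0.10514434]), [np.float64(0.002471298934638333), np.float64(0.00247129893463822)])
[0.448  0.3748 0.11  ] [0.4411 0.3801 0.11  ] (array([0.4421708 , 0.38339073, 0.10220782]), [np.float64(0.0012081989334404835), np.float64(0.0012081989334405449)])
[0.6569 0.3367 0.11  ] [0.6525 0.3439 0.11  ] (array([0.65370511, 0.34608647, 0.10216857]), [np.float64(0.00014870712396511518), np.float64(0.00014870712396467784)])
handle (array([0.59645637, 0.14896813, 0.14974062]), [np.float64(0.0034133555869066655), np.float64(0.00341335558690651)]) (array([0.61498797, 0.24648623, 0.14528633]), [np.float64(0.00020883911071378886), np.float64(0.00020883911071405573)])
tulip top (array([0.48147949, 0.13914421, 0.26951317]), [np.float64(0.001072727962043245), np.float64(0.0010727279620431063)])
bar near free ends S [ 0.50672897 -0.37005349  0.17      ] [ 0.50745848 -0.06681989  0.17      ]
bar T [ 0.50709371 -0.3821027   0.17      ] [ 0.50391592 -0.06450643  0.17      ]
posts T top [ 0.50707786 -0.39186177  0.19      ] [ 0.503024   -0.05290303  0.19      ]
posts S top [ 0.51021267 -0.39418111  0.19      ] [ 0.50735522 -0.05620795  0.19      ]
wreath T [ 0.50446849 -0.10625577  0.17      ]
band legs S [0.5312092  0.09846532 0.11      ] [0.54914762 0.12473377 0.11      ] [0.41351591 0.16075031 0.11      ]
```

The measurements hold against the model: the lid is 211 mm deep with yaw about -10°, and the tulip top is at z = 0.2695 (expected 0.27). The band yaw is about -28.5° and the post spacing is 338 mm (expected 340). Next I'll work out the move to a lookout above the band.

```bash
cat >> h.py <<'E'
def tool():
    o=get_obs(); w=o['tool_rot']; return np.array(o['eef_pos']),R.from_quat([*w[1:],w[0]])
def down(deg,tilt=0,axis=None):  # tool z down, tool x at angle deg in world
    c,s=np.cos(np.radians(deg)),np.sin(np.radians(deg))
    r=R.from_matrix(np.array([[c,s,0],[s,-c,0],[0,0,-1]]).T.T)
    return r
def rel(p,r,p0=None,r0=None):
    if p0 is None: p0,r0=tool()
    d=r0.inv().apply(np.array(p)-p0)/.025; w=np.degrees((r0.inv()*r).as_rotvec())/10
    return np.round(d,2).tolist(),np.round(w,2).tolist()
E
python3 - <<'E'
from h import *
p,r=tool(); print(r.as_matrix().round(3))
print(rel([.23,-.635,.46],down(-70)))
print(rel([.50,-.30,.46],down(-90)))
print(rel([.482,.139,.46],down(-118.5)))
E
```

```text
[[ 0.341 -0.94  -0.   ]
 [-0.94  -0.341 -0.   ]
 [ 0.     0.    -1.   ]]
([0.01, 0.01, -6.24], [0.0, -0.0, -0.01])
([-8.9, -14.71, -6.24], [0.0, -0.0, 1.99])
([-25.66, -20.02, -6.25], [-0.0, -0.0, 4.84])
```

Request:
apply_moves([
  [[0,0,-2.5],[0,0,0],1],
  [[-2,-3,-5],[0,0,0.5],1],
  [[-4,-6.5,-6.25],[0,0,1],1],
  [[-6,-10,-6.25],[0,0,1.5],1],
  [[-8.9,-14.7,-6.25],[0,0,2],1],
  [[-8.9,-14.7,-6.25],[0,0,2],1],
  [[-8.9,-14.7,-6.25],[0,0,2],1],
  [[-11.3,-15.5,-6.25],[0,0,2.4],1],
  [[-13.7,-16.2,-6.25],[0,0,2.8],1],
  [[-16.1,-17,-6.25],[0,0,3.2],1],
  [[-18.5,-17.7,-6.25],[0,0,3.6],1],
  [[-20.9,-18.5,-6.25],[0,0,4.1],1],
  [[-23.3,-19.3,-6.25],[0,0,4.5],1],
  [[-25.66,-20.0,-6.25],[0,0,4.84],1],
  [[-25.66,-20.0,-6.25],[0,0,4.84],1],
  [[-25.66,-20.0,-6.25],[0,0,4.84],1],
  [[-25.66,-20.0,-6.25],[0,0,4.84],1],
  [[-25.66,-20.0,-6.25],[0,0,4.84],1],
  [[-25.66,-20.0,-6.25],[0,0,4.84],1],
  [[-25.66,-20.0,-6.25],[0,0,4.84],1],
])

```text
t: 3.95
eef_pos: [0.4816, 0.1382, 0.4602]
tool_rot: [0.0, -0.511, 0.86, -0.0]
contact_force: [0.5, 0.3, -0.5]
gripper_width: 0.998
```

```bash
python3 - <<'E'
from h import *
p,r=tool(); print(p.round(4),r.as_matrix().round(3),np.round(get_obs()['joint_vel'],3))
c=snap('wrist','wrist1.png'); C=cam('w',c)
S=[.4815,.139,.27]; print(proj(C,[S]))
print([(np.round(d['pixel']).tolist(),round(float(d['conf']),2)) for d in look_for('wrist','band_tulip')])
E
```

```text
[0.4816 0.1382 0.4602] [[-0.478 -0.878  0.   ]
 [-0.878  0.478 -0.   ]
 [ 0.    -0.    -1.   ]] [-0.004  0.002 -0.004  0.001 -0.002  0.001  0.   ]
[[312.94207829 234.53666858]]
[([173.0, 583.0], 0.93), ([404.0, 321.0], 0.88), ([203.0, 309.0], 0.58)]
```

View pics/wrist1.png

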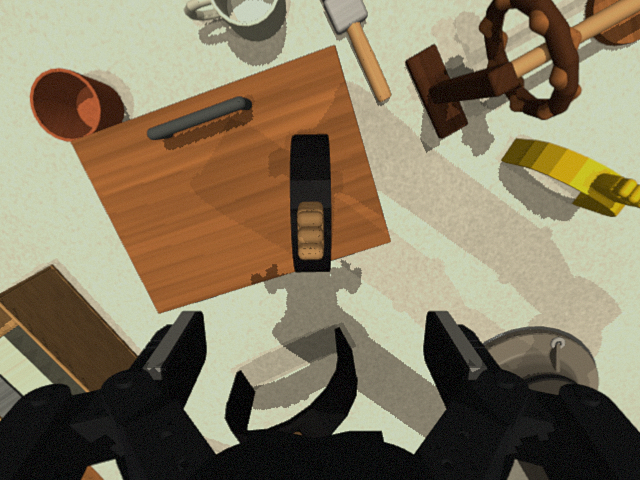

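```bash
python3 - <<'E'
from h import *
c=read_camera('wrist'); C=cam('w',c)
b=R.from_euler('z',-28.5,degrees=True)
for x,y,z in [(.018,0,.16),(-.018,0,.16),(-.018,0,.116),(0,.01,.16),(0,-.01,.16),(.066,.017,0.11),(-.066,.017,.0),(-.066,-.017,0),(.0,.017,.116),(.0,-.017,.116)]:
    print(x,y,z,proj(C,b.apply([x,y,z])+[.4815,.139,.11]).round(1))
img=cv2.imread('pics/wrist1.png'); cv2.imwrite('pics/w1c.png',cv2.resize(img[120:290,250:380],None,fx=3.5,fy=3.5,interpolation=2))
E
```

```text
0.018 0 0.16 [[313.2 209.8]]
-0.018 0 0.16 [[313.3 257.7]]
-0.018 0 0.116 [[313.5 239.5]]
0 0.01 0.16 [[299.4 234.3]]
0 -0.01 0.16 [[327.2 234.3]]
0.066 0.017 0.11 [[291.9 136.1]]
-0.066 0.017 0.0 [[299.5 248.3]]
-0.066 -0.017 0 [[328.4 248.3]]
0.0 0.017 0.116 [[293.  218.8]]
0.0 -0.017 0.116 [[334.  218.8]]
```

View pics/w1c.png

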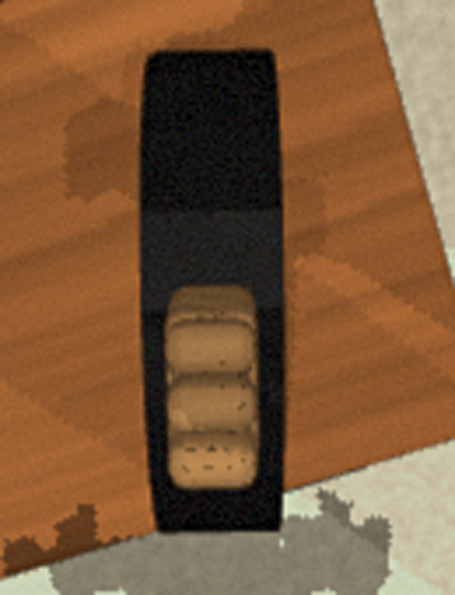

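The wrist view shows the tulip amid rows 212–259 at column 310.6, which is within 2 mm of the prediction. I'll go down, grip and lift.

```bash
python3 - <<'E'
from h import *
p0,r0=np.array([.482,.139,.46]),down(-118.5)
print(rel([.4813,.1415,.307],down(-117.8),p0,r0), rel([.4813,.1415,.307],down(-117.8)))
E
```

```text
([-0.07, 0.07, 6.12], [0.0, 0.0, -0.07]) ([-0.09, 0.06, 6.13], [-0.0, 0.0, -0.07])
```

Request:
apply_moves([
  [[-0.08,0.06,1.5],[0,0,-0.07],0.6],
  [[-0.08,0.06,3],[0,0,-0.07],0.4],
  [[-0.08,0.06,4.2],[0,0,-0.07],0.4],
  [[-0.08,0.06,5.2],[0,0,-0.07],0.4],
  [[-0.08,0.06,6.1],[0,0,-0.07],0.4],
  [[-0.08,0.06,6.1],[0,0,-0.07],0.4],
  [[-0.08,0.06,6.1],[0,0,-0.07],0.4],
], force=30)

```text
t: 4.97
eef_pos: [0.4816, 0.1416, 0.3086]
tool_rot: [0.001, -0.517, 0.856, -0.0]
contact_force: [0.4, -0.3, -0.3]
gripper_width: 0.705
```

```bash
python3 - <<'E'
from h import *
c=snap('wrist','wrist2.png'); snap('side','side2.png')
E
```

```text
(no output)
```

View pics/wrist2.png

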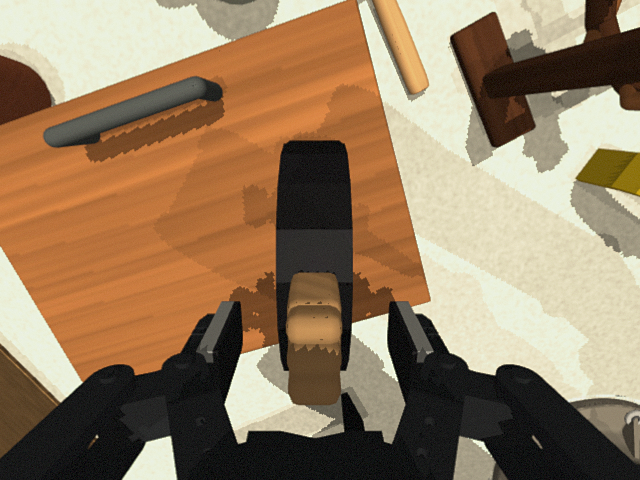

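View pics/side2.png

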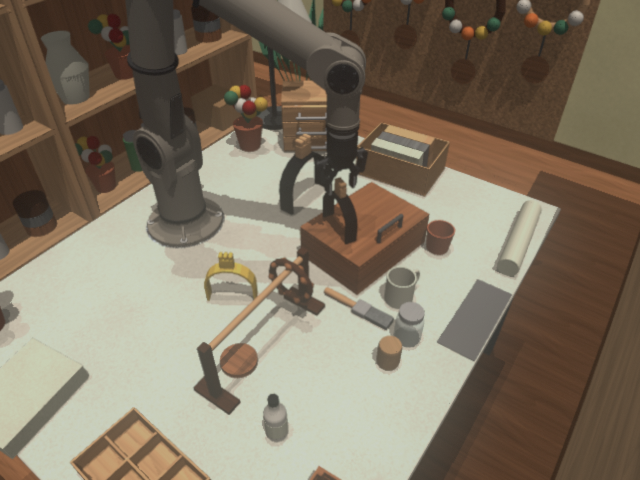

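Wrist view: the tulip (columns 287–342) sits midway between the pads (240 and 390). I'll close and check.

Request:
apply_moves([
  [[0,0,0],[0,0,0],-1],
  [[0,0,0],[0,0,0],-1],
  [[0,0,0],[0,0,0],-1],
  [[0,0,0],[0,0,0],-1],
  [[0,0,0],[0,0,0],-1],
  [[0,0,0],[0,0,0],-1],
], force=40)

```text
t: 5.82
eef_pos: [0.4814, 0.1415, 0.3081]
tool_rot: [0.0, -0.517, 0.856, -0.0]
contact_force: [0.2, -0.9, 6.0]
gripper_width: 0.225
```

```bash
python3 - <<'E'
from h import *
c=snap('wrist','wrist3.png'); C=cam('w',c); o=get_obs(); print(o['gripper_width'],o['contact_force'],o['torque'])
p,r=tool(); print(p)
for q in [(0,0,.036),(0,.018,.036),(0,-.018,.036)]: print(proj(C,p+r.apply(q)))
E
```

```text
0.2224625111742332 [-0.4147245   0.5675592   4.95099844] [-0.08473413  0.14224043  0.00590704]
[0.48137748 0.14151527 0.30809242]
[[312.02846429 368.97878646]]
[[312.16310478 412.91551743]]
[[311.88159855 320.95743786]]
```

View pics/wrist3.png

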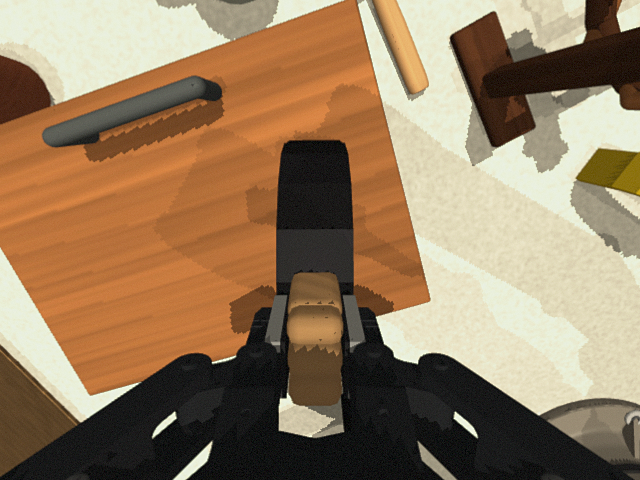

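```bash
python3 - <<'E'
from h import *
T=cam('top')
print(atz(T,(355,293),.08),atz(T,(388,335),.05))
print(rel([.4813,.1415,.45],down(-117.8)));print(rel([.504,-.255,.45],down(-89.4)))
E
```

```text
[ 0.39790319 -0.10964812  0.08      ] [ 0.28619313 -0.19381315  0.05      ]
([-0.0, -0.0, -5.68], [-0.0, 0.0, 0.0])
([13.61, -8.19, -5.68], [-0.0, 0.0, -2.84])
```

Request:
apply_moves([
  [[0,0,-0.3],[0,0,0],-1],
  [[0,0,-0.9],[0,0,0],-1],
  [[0,0,-1.9],[0,0,0],-1],
  [[0,0,-3],[0,0,0],-1],
  [[0,0,-4.2],[0,0,0],-1],
  [[0,0,-5.2],[0,0,0],-1],
  [[0,0,-5.7],[0,0,0],-1],
  [[0,0,-5.7],[0,0,0],-1],
  [[0,0,-5.7],[0,0,0],-1],
])

```text
t: 7.0
eef_pos: [0.4808, 0.1412, 0.4491]
tool_rot: [-0.001, -0.517, 0.856, 0.0]
contact_force: [-0.4, 0.4, -1.1]
gripper_width: 0.227
```

```bash
python3 - <<'E'
from h import *
o=get_obs(); print(o['gripper_width'],o['contact_force'],o['torque'])
snap('side','side4.png')
E
```

```text
0.22692946469041844 [-0.44324422  0.38877527 -1.10871219] [ 0.02790421 -0.02235467  0.03074451]
```

View pics/side4.png

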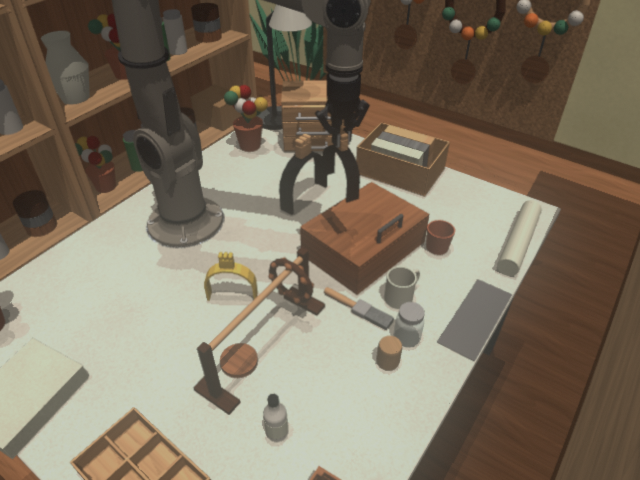

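The band is lifted: the side view shows it hanging upright from the gripper above the lid, at about (180, 340). Now I'll carry it over the stand.

Request:
apply_moves([
  [[1,-0.6,0],[0,0,-0.2],-1],
  [[2.4,-1.4,0],[0,0,-0.5],-1],
  [[4,-2.4,0],[0,0,-0.85],-1],
  [[5.6,-3.4,0],[0,0,-1.2],-1],
  [[7.2,-4.4,0],[0,0,-1.5],-1],
  [[8.8,-5.3,0],[0,0,-1.85],-1],
  [[10.4,-6.3,0],[0,0,-2.2],-1],
  [[11.8,-7.1,0],[0,0,-2.5],-1],
  [[12.9,-7.8,0],[0,0,-2.7],-1],
  [[13.6,-8.2,0],[0,0,-2.84],-1],
  [[13.6,-8.2,0],[0,0,-2.84],-1],
  [[13.6,-8.2,0],[0,0,-2.84],-1],
  [[13.6,-8.2,0],[0,0,-2.84],-1],
  [[13.6,-8.2,0],[0,0,-2.84],-1],
])

```text
t: 8.8
eef_pos: [0.5042, -0.2541, 0.4503]
tool_rot: [-0.0, 0.711, -0.703, 0.0]
contact_force: [0.8, -0.3, -0.7]
gripper_width: 0.229
```

```bash
python3 - <<'E'
from h import *
p,r=tool(); print(p,r.as_matrix().round(3))
c=snap('wrist','wrist5.png'); C=cam('w',c); snap('side','side5.png'); snap('top','top5.png')
for y in (-.37,-.33,-.2,-.15): print(proj(C,[.507,y,.17]).round(1))
E
```

```text
[ 0.50422029 -0.25410435  0.45028904] [[ 0.012 -1.     0.   ]
 [-1.    -0.012  0.   ]
 [-0.    -0.    -1.   ]]
[[436.4 204.5]]
[[394. 204.]]
[[256.2 202.4]]
[[203.2 201.8]]
```

View pics/wrist5.png

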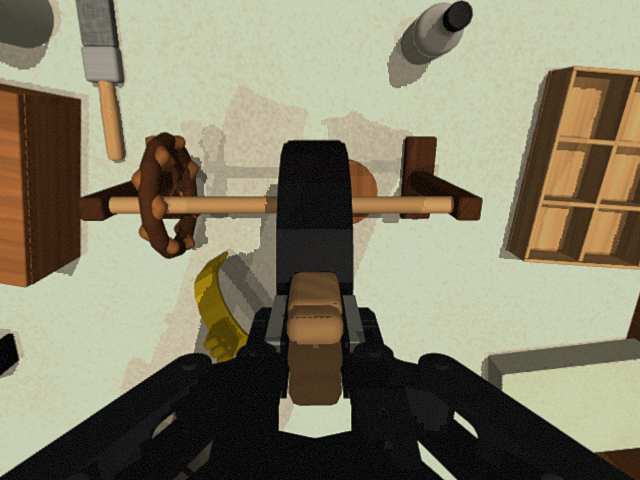

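View pics/side5.png

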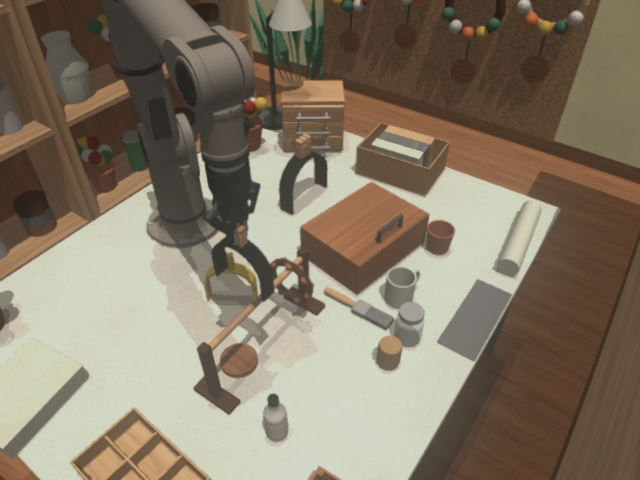

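View pics/top5.png

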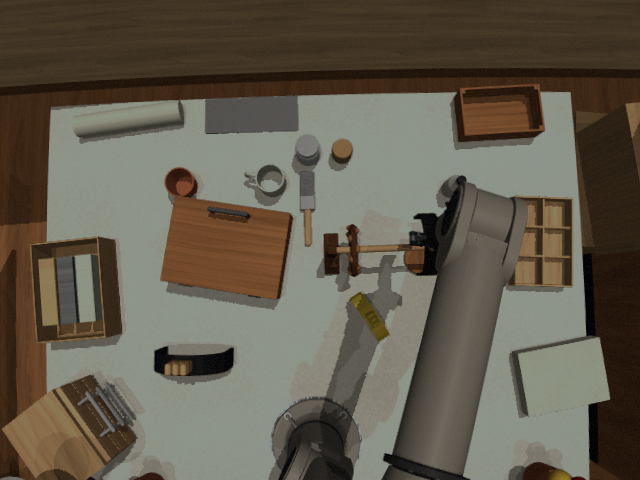

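Wrist view: the bar's axis is at row ~204.5 on both sides of the band (203 predicted), so the band is centred and aligned with it. I'll lower it until it nearly touches, then look.

Request:
apply_moves([
  [[0,0.04,0.8],[0,0,0],-1],
  [[0,0.04,2],[0,0,0],-1],
  [[0,0.04,3.2],[0,0,0],-1],
  [[0,0.04,4.4],[0,0,0],-1],
  [[0,0.04,5.5],[0,0,0],-1],
  [[0,0.04,6.3],[0,0,0],-1],
  [[0,0.04,6.9],[0,0,0],-1],
  [[0,0.04,6.9],[0,0,0],-1],
  [[0,0.04,6.9],[0,0,0],-1],
])

```text
t: 10.07
eef_pos: [0.5036, -0.2552, 0.2785]
tool_rot: [-0.0, 0.711, -0.703, 0.001]
contact_force: [-0.3, 0.8, -1.3]
gripper_width: 0.222
```

```bash
python3 - <<'E'
from h import *
o=get_obs(); print(o['gripper_width'],o['contact_force'],o['torque'])
snap('side','side6.png'); snap('wrist','wrist6.png')
s=cv2.imread('pics/side6.png'); cv2.imwrite('pics/s6c.png',cv2.resize(s[190:400,170:330],None,fx=2.8,fy=2.8,interpolation=2))
E
```

```text
0.22235740474795468 [-0.30053512  0.75612361 -1.26234298] [ 0.02942757  0.03376027 -0.02924043]
```

View pics/s6c.png

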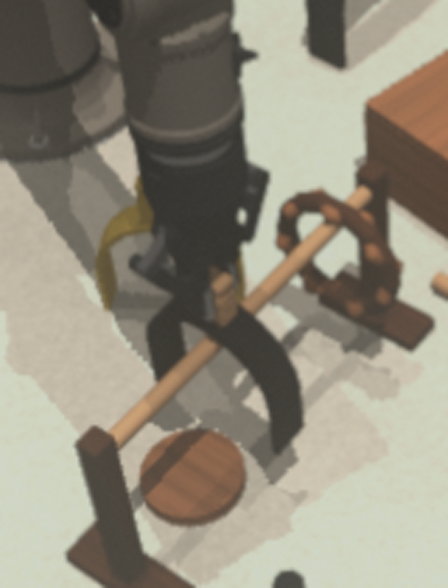

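View pics/wrist6.png

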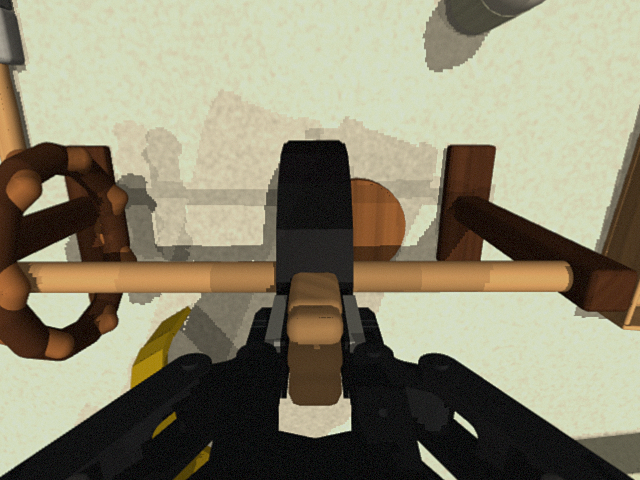

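The legs straddle the bar: the side view shows the bar passing under the arch. I'll check the centring with the bar's row (276) before the last centimetre.

```bash
python3 - <<'E'
from h import *
c=read_camera('wrist'); C=cam('w',c); p,r=tool()
for uv in [(200,276.5),(420,276)]: print(atz(C,uv,.17))
for x in (.0015,.003,.005): # tulip near/far top edges
    print(x,[proj(C,p+np.array([x+s,0,-.036])).round(1).tolist() for s in (-.018,.018)], proj(C,p+np.array([x+.018,0,-.08])).round(1).tolist(), 'leg outer top', proj(C,p+np.array([x+.066,0,-.15])).round(1).tolist())
E
```

```text
[ 0.50467376 -0.1973311   0.17      ]
[ 0.50613152 -0.31008367  0.17      ]
0.0015 [[[311.3, 408.6]], [[312.2, 315.6]]] [[312.8, 264.6]] leg outer top [[314.2, 139.8]]
0.003 [[[311.4, 405.0]], [[312.3, 311.4]]] [[312.9, 261.3]] leg outer top [[314.2, 137.0]]
0.005 [[[311.4, 400.2]], [[312.3, 305.6]]] [[312.9, 256.9]] leg outer top [[314.2, 133.3]]
```

Request:
apply_moves([
  [[0,0.04,0.15],[0,0,0],-1],
  [[0,0.04,0.3],[0,0,0],-1],
  [[0,0.04,0.4],[0,0,0],-1],
  [[0,0.04,0.5],[0,0,0],-1],
  [[0,0.04,0.5],[0,0,0],-1],
  [[0,0.04,0.5],[0,0,0],-1],
])

```text
t: 10.98
eef_pos: [0.502, -0.255, 0.2661]
tool_rot: [0.0, 0.711, -0.703, 0.0]
contact_force: [-3.4, 1.3, 7.3]
gripper_width: 0.224
```

Contact is felt at the expected height (TCP 0.266, +7 N). I'll open the gripper and look.

Request:
apply_moves([
  [[0,0,-0.04],[0,0,0],-1],
  [[0,0,-0.04],[0,0,0],-0.4],
  [[0,0,-0.04],[0,0,0],-0.3],
  [[0,0,-0.04],[0,0,0],0],
  [[0,0,-0.04],[0,0,0],0.2],
  [[0,0,-0.04],[0,0,0],0.2],
])

```text
t: 11.72
eef_pos: [0.5021, -0.255, 0.2661]
tool_rot: [0.0, 0.711, -0.703, 0.0]
contact_force: [-0.2, -0.4, -0.5]
gripper_width: 0.599
```

```bash
python3 - <<'E'
from h import *
o=get_obs(); print(o['gripper_width'],o['contact_force'],o['torque'])
snap('side','side7.png'); snap('wrist','wrist7.png')
s=cv2.imread('pics/side7.png'); cv2.imwrite('pics/s7c.png',cv2.resize(s[190:400,170:330],None,fx=2.8,fy=2.8,interpolation=2))
E
```

```text
0.5992633903094633 [-0.17090202 -0.39237398 -0.49028149] [ 0.01405501  0.02882528 -0.034238  ]
```

View pics/s7c.png

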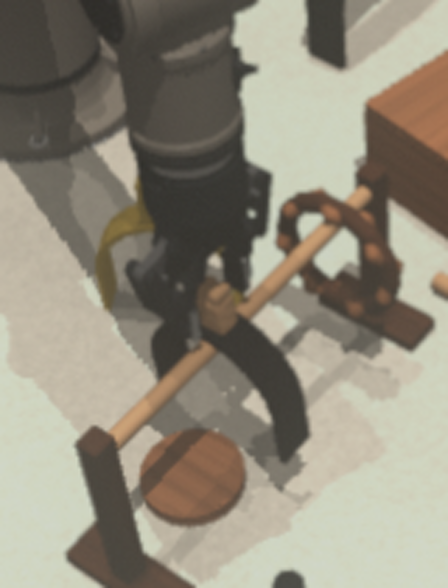

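View pics/wrist7.png

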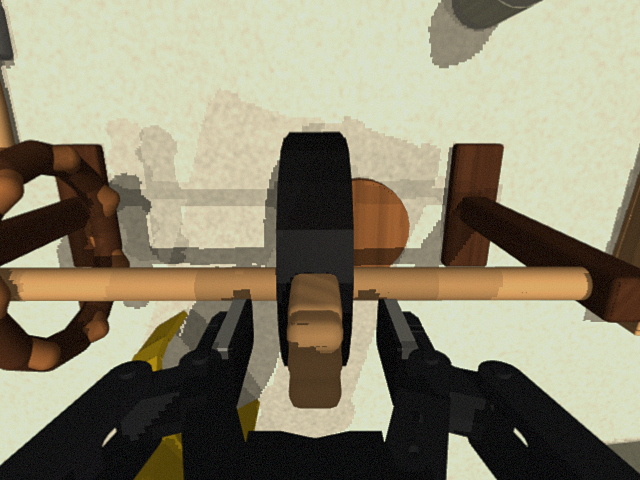

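The band hangs on the bar and the fingers are clear of the tulip on both sides. I'll back straight up.

Request:
apply_moves([
  [[0,0,-0.2],[0,0,0],0.4],
  [[0,0,-0.6],[0,0,0],0.4],
  [[0,0,-1.2],[0,0,0],0.4],
  [[0,0,-2.2],[0,0,0],0.4],
  [[0,0,-3.6],[0,0,0],0.4],
  [[0,0,-5],[0,0,0],0.4],
  [[0,0,-6.4],[0,0,0],0.4],
  [[0,0,-7.6],[0,0,0],0.4],
  [[0,0,-7.6],[0,0,0],0.4],
  [[0,0,-7.6],[0,0,0],0.4],
])

```text
t: 13.08
eef_pos: [0.5018, -0.2549, 0.4561]
tool_rot: [0.0, 0.711, -0.703, -0.0]
contact_force: [0.1, -1.0, 0.2]
gripper_width: 0.7
```

```bash
python3 - <<'E'
from h import *
snap('side','side8.png'); c=snap('wrist','wrist8.png'); C=cam('w',c)
s=cv2.imread('pics/side8.png'); cv2.imwrite('pics/s8c.png',cv2.resize(s[190:400,170:330],None,fx=2.8,fy=2.8,interpolation=2))
p,r=tool(); print(p)
print('expected tulip top/crown/near leg/far leg',proj(C,[[.5055,-.255,.228],[.5055,-.255,.184],[.4425,-.255,.068],[.5685,-.255,.068]]).round(1).tolist())
S=cam('side'); print('side: tulip,legs outer -y',proj(S,[[.5055,-.255,.228],[.5685-.003,-.255-.017,.068],[.4425,-.272,.068]]).round(1))
E
```

```text
[ 0.50165682 -0.25484919  0.45523285]
expected tulip top/crown/near leg/far leg [[314.1, 215.2], [314.2, 203.5], [313.9, 232.7], [315.0, 128.6]]
side: tulip,legs outer -y [[246.  291.4]
 [268.3 354.7]
 [228.  329.5]]
```

View pics/s8c.png

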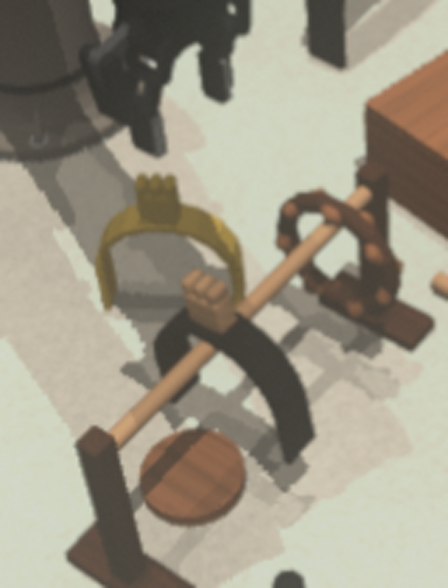

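View pics/wrist8.png

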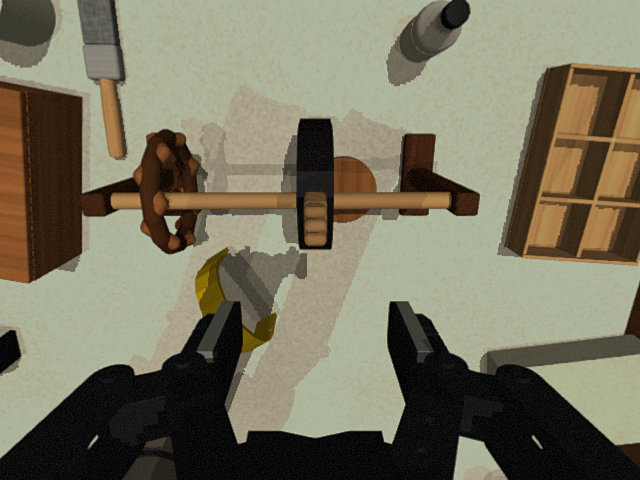

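The band hangs, tulip up, at the expected place: tulip (row 292, col 244) in the side view against (291, 246) predicted, leg ends within 6 px. Now I'll go to a lookout over the lid handle.

```bash
python3 - <<'E'
from h import *
print(get_obs()['q'].round(3))
for a in (-10.1,-190.1): 
    print(rel([.608,.197,.36],down(a))); print(rel([.57,-.03,.45],down(-89.4+(a+89.4)/2)))
E
```

```text
[ 0.492  0.193 -0.158  1.611  0.031  1.342 -1.23 ]
([-18.02, -4.46, 3.81], [0.01, 0.01, -7.93])
([-8.96, -2.83, 0.21], [0.01, 0.01, -3.96])
([-18.02, -4.46, 3.81], [0.01, -0.01, 10.07])
([-8.96, -2.83, 0.21], [0.01, -0.0, 5.04])
```

Request:
apply_moves([
  [[-1.2,-0.4,0],[0,0,-0.5],0.5],
  [[-3,-1,0],[0,0,-1.3],0.5],
  [[-5,-1.6,0],[0,0,-2.2],0.5],
  [[-7,-2.2,0],[0,0,-3.1],0.5],
  [[-9,-2.8,0],[0,0,-4],0.5],
  [[-11,-3.2,0],[0,0,-4.9],0.5],
  [[-13,-3.6,0],[0,0,-5.8],0.5],
  [[-15,-3.9,1],[0,0,-6.6],0.5],
  [[-16.8,-4.2,2.4],[0,0,-7.4],0.5],
  [[-18,-4.45,3.8],[0,0,-7.93],0.5],
  [[-18,-4.45,3.8],[0,0,-7.93],0.5],
  [[-18,-4.45,3.8],[0,0,-7.93],0.5],
  [[-18,-4.45,3.8],[0,0,-7.93],0.5],
])

```text
t: 14.8
eef_pos: [0.6089, 0.1953, 0.3625]
tool_rot: [-0.0, 0.996, -0.089, 0.001]
contact_force: [1.1, -0.9, 0.3]
gripper_width: 0.752
```

```bash
python3 - <<'E'
from h import *
p,r=tool(); print(p,r.as_matrix().round(3),get_obs()['q'].round(3))
c=snap('wrist','wrist9.png'); C=cam('w',c)
cx=R.from_euler('z',-10.1,degrees=True)
for y in (-.045,.045): print(proj(C,np.array([.608,.197,.148])+cx.apply([0,y,0])).round(1))
print([(np.round(d['pixel']).tolist(),round(float(d['conf']),2)) for d in look_for('wrist','lid_handle')])
snap('side','side9.png')
s=cv2.imread('pics/side9.png'); cv2.imwrite('pics/s9c.png',cv2.resize(s[190:400,170:330],None,fx=2.8,fy=2.8,interpolation=2))
E
```

```text
[0.60894494 0.19529166 0.36251474] [[ 0.984 -0.177  0.002]
 [-0.177 -0.984  0.   ]
 [ 0.002 -0.    -1.   ]] [-1.000e-03  4.290e-01 -5.630e-01  1.547e+00  2.380e-01  1.233e+00
 -7.800e-01]
[[312.4 275.1]]
[[312. 163.]]
[([168.0, 209.0], 0.79)]
```

View pics/wrist9.png

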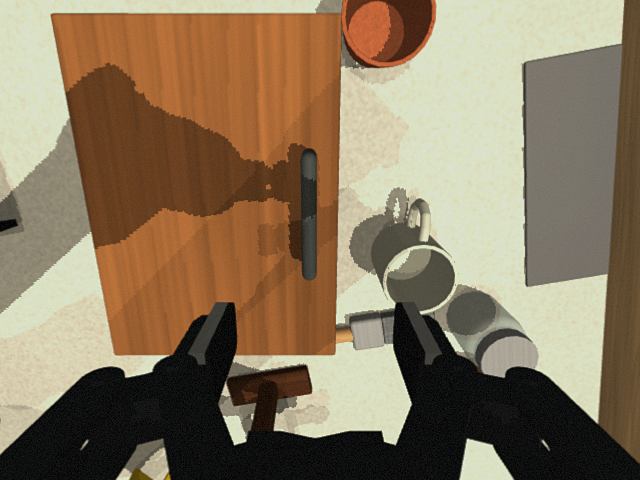

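View pics/s9c.png

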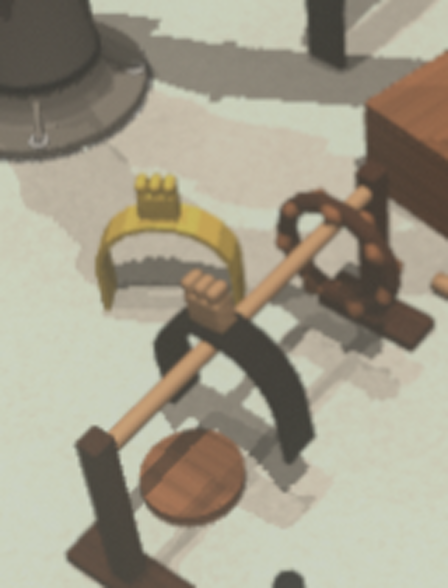

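Wrist view: the handle is at column 309, rows 149–280, so its centre is about (0.606, 0.2005), 2–3 mm from the estimate. The band is unchanged in the side view. I'll descend and grip the handle, and run a numeric check of the band's tilt.

```bash
cat > bandfit.py <<'E'
from h import *
import sys
def model(tilt,dx=0,dz=0,x0=.5055,y0=-.255):
    # profile outer arch: legs straight + half-ellipse-ish; key pts in band frame (x,z from crown)
    pts=[(-.066,-.11),(-.060,-.11),(.060,-.11),(.066,-.11),(-.018,.05),(.018,.05),(-.018,.006),(.018,.006)]
    t=np.radians(tilt); out=[]
    for x,z in pts:
        for y in (-.017,.017) if z<0 else (-.01,.01):
            out.append([x0+dx+x*np.cos(t)+z*np.sin(t), y0+y, .178+dz-x*np.sin(t)+z*np.cos(t)])
    return np.array(out)
if __name__=='__main__':
    img=cv2.imread(sys.argv[1]); S=cam('side'); k=4; x0,y0,w,h=190,240,110,140
    out=[]
    for tilt in (0,-6):
        im=cv2.resize(img[y0:y0+h,x0:x0+w],None,fx=3.6,fy=4,interpolation=2)
        for p in proj(S,model(tilt)): cv2.circle(im,(int((p[0]-x0+.5)*3.6),int((p[1]-y0+.5)*4)),2,(0,255,255),-1)
        out.append(im)
    cv2.imwrite(sys.argv[2],np.hstack(out))
E
python3 bandfit.py pics/side9.png pics/bf.png
python3 - <<'E'
from h import *
p,r=tool(); print(rel([.606,.2005,.201],down(-10.1)))
E
```

```text
([-0.16, -0.18, 6.45], [-0.0, -0.01, -0.01])
```

View pics/bf.png

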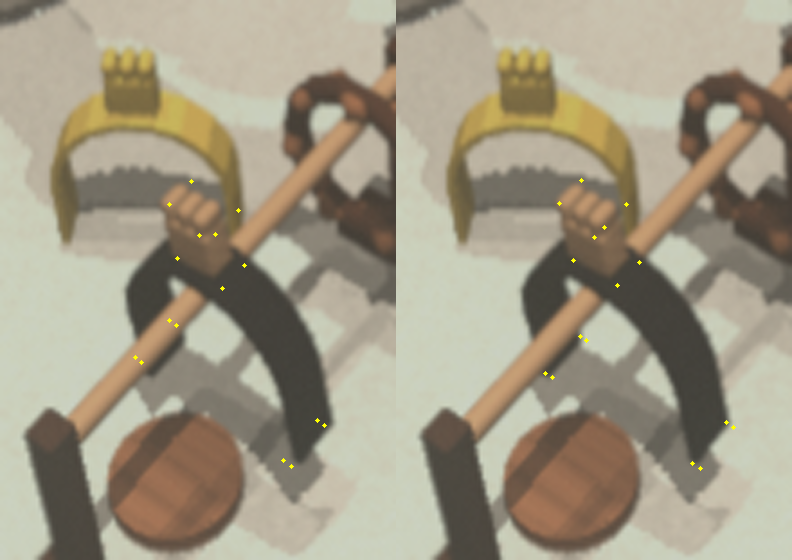

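The overlay shows the band tilted about 6° in the leg-to-leg plane. It is stable, straddling the bar and tulip up, so I'll leave it. Descending onto the handle.

Request:
apply_moves([
  [[-0.16,-0.18,1],[0,0,0],0.3],
  [[-0.16,-0.18,2.2],[0,0,0],0.3],
  [[-0.16,-0.18,3.4],[0,0,0],0.3],
  [[-0.16,-0.18,4.6],[0,0,0],0.3],
  [[-0.16,-0.18,5.6],[0,0,0],0.3],
  [[-0.16,-0.18,6.4],[0,0,0],0.3],
  [[-0.16,-0.18,6.4],[0,0,0],0.3],
  [[-0.16,-0.18,6.4],[0,0,0],0.3],
], force=30)

```text
t: 15.95
eef_pos: [0.6058, 0.2016, 0.2022]
tool_rot: [-0.0, 0.996, -0.088, 0.001]
contact_force: [0.4, 0.3, 1.6]
gripper_width: 0.651
```

```bash
python3 - <<'E'
from h import *
p,r=tool();print(p)
c=snap('wrist','wrist10.png'); C=cam('w',c)
print(proj(C,p+r.apply([[0,0,.054],[0,.045,.054],[0,-.045,.054]])).round(1))
E
```

```text
[0.60584242 0.20156618 0.20224637]
[[314.2 335.9]
 [314.3 431.1]
 [314.1 220.2]]
```

View pics/wrist10.png

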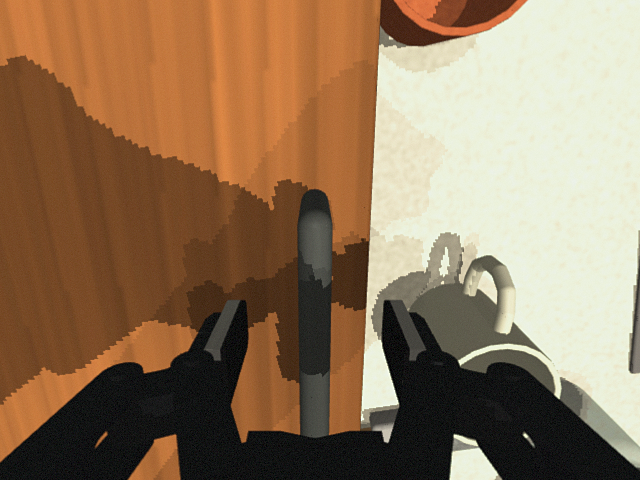

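The handle (column 315) is midway between the pads (245 and 385). Closing.

Request:
apply_moves([
  [[0,0,0],[0,0,0],-1],
  [[0,0,0],[0,0,0],-1],
  [[0,0,0],[0,0,0],-1],
  [[0,0,0],[0,0,0],-1],
  [[0,0,0],[0,0,0],-1],
  [[0,0,0],[0,0,0],-1],
], force=40)

```text
t: 16.75
eef_pos: [0.6057, 0.2013, 0.2017]
tool_rot: [-0.0, 0.996, -0.088, 0.001]
contact_force: [1.5, 0.2, 4.6]
gripper_width: 0.118
```

```bash
python3 - <<'E'
import numpy as np
a,b=.195,.048
for d in range(0,50,5):
    t=np.radians(d); f=np.radians(d/2)
    x=a*np.cos(t)-b*np.sin(t)-a; z=a*np.sin(t)+b*np.cos(t)-b
    print(d,round((x-.054*np.sin(f))/.025,2),round(-(z+.054*(np.cos(f)-1))/.025,2),round(d/20,2))
E
```

```text
0 0.0 -0.0 0.0
5 -0.29 -0.67 0.25
10 -0.64 -1.32 0.5
15 -1.04 -1.93 0.75
20 -1.5 -2.52 1.0
25 -2.01 -3.07 1.25
30 -2.56 -3.57 1.5
35 -3.16 -4.03 1.75
40 -3.8 -4.43 2.0
45 -4.47 -4.79 2.25
```

Request:
apply_moves([
  [[-0.08,0,-0.2],[0,0.08,0],-1],
  [[-0.17,0,-0.4],[0,0.15,0],-1],
  [[-0.29,0,-0.67],[0,0.25,0],-1],
  [[-0.46,0,-1],[0,0.37,0],-1],
  [[-0.64,0,-1.32],[0,0.5,0],-1],
  [[-0.84,0,-1.63],[0,0.62,0],-1],
  [[-1.04,0,-1.93],[0,0.75,0],-1],
  [[-1.04,0,-1.93],[0,0.75,0],-1],
  [[-1.04,0,-1.93],[0,0.75,0],-1],
])

```text
t: 17.88
eef_pos: [0.5804, 0.2058, 0.2498]
tool_rot: [0.005, 0.994, -0.088, 0.066]
contact_force: [5.9, 0.2, -0.7]
gripper_width: 0.122
```

```bash
python3 - <<'E'
from h import *
o=get_obs(); print(o['q'].round(3),o['contact_force'],o['torque'],o['gripper_width'])
p,r=tool(); g=p+r.apply([0,0,.054]); d=g-[.4140,.2347,.1]; cx=R.from_euler('z',-10.2,degrees=True).inv().apply(d); print(cx, np.degrees(np.arctan2(cx[2],cx[0])-np.arctan2(.048,.195)),np.hypot(cx[0],cx[2]))
snap('side','side11.png')
E
```

```text
[-0.078  0.442 -0.514  1.8    0.389  0.885 -0.954] [ 5.85046343  0.22578047 -0.7172101 ] [ 0.03584132 -1.11234176  0.05018393] 0.12200823083500008
[0.1760837  0.00104428 0.09624551] 14.831904426330265 0.2006705422370848
```

View pics/side11.png

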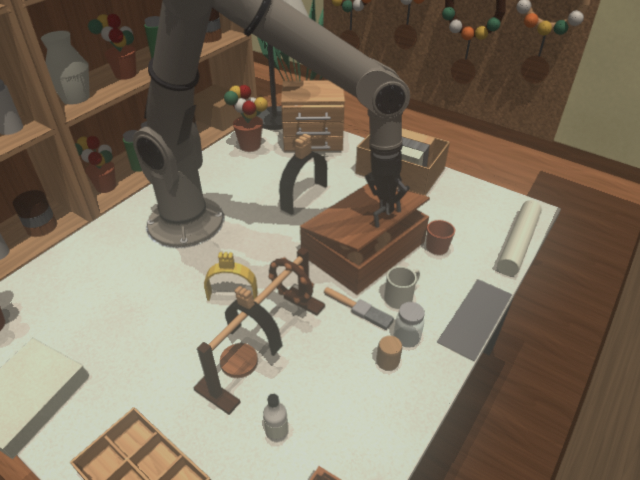

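The lid rises: it is at about 15° by the arc (radius 0.2007, as it must be), with low forces. I'll continue to 45°.

```bash
python3 - <<'E'
import numpy as np
a,b=.195,.048
def f(d):
    t=np.radians(d); f=np.radians(d/2)
    x=a*np.cos(t)-b*np.sin(t)-a; z=a*np.sin(t)+b*np.cos(t)-b
    return np.array([(x-.054*np.sin(f))/.025,-(z+.054*(np.cos(f)-1))/.025])
p=np.radians(7.5)
for d in np.arange(15,47.6,2.5):
    v=f(d)-f(15); print(d,round(v@[np.cos(p),-np.sin(p)],2),round(v@[np.sin(p),np.cos(p)],2),round((d-15)/20,2))
E
```

```text
15.0 0.0 0.0 0.0
17.5 -0.18 -0.32 0.12
20.0 -0.38 -0.64 0.25
22.5 -0.59 -0.95 0.38
25.0 -0.81 -1.25 0.5
27.5 -1.04 -1.54 0.62
30.0 -1.29 -1.82 0.75
32.5 -1.55 -2.09 0.88
35.0 -1.83 -2.35 1.0
37.5 -2.11 -2.6 1.12
40.0 -2.4 -2.84 1.25
42.5 -2.71 -3.06 1.38
45.0 -3.02 -3.28 1.5
47.5 -3.35 -3.48 1.62
```

Request:
apply_moves([
  [[-0.18,0,-0.32],[0,0.12,0],-1],
  [[-0.38,0,-0.64],[0,0.25,0],-1],
  [[-0.59,0,-0.95],[0,0.38,0],-1],
  [[-0.81,0,-1.25],[0,0.5,0],-1],
  [[-1.04,0,-1.54],[0,0.62,0],-1],
  [[-1.29,0,-1.82],[0,0.75,0],-1],
  [[-1.55,0,-2.09],[0,0.88,0],-1],
  [[-1.83,0,-2.35],[0,1,0],-1],
  [[-2.11,0,-2.6],[0,1.12,0],-1],
  [[-2.4,0,-2.84],[0,1.25,0],-1],
  [[-2.71,0,-3.06],[0,1.38,0],-1],
  [[-3.02,0,-3.28],[0,1.5,0],-1],
  [[-3.02,0,-3.28],[0,1.5,0],-1],
  [[-3.02,0,-3.28],[0,1.5,0],-1],
  [[-3.02,0,-3.28],[0,1.5,0],-1],
])

```text
t: 19.8
eef_pos: [0.4967, 0.2209, 0.3222]
tool_rot: [0.017, 0.977, -0.086, 0.196]
contact_force: [5.5, -0.3, 4.7]
gripper_width: 0.122
```

```bash
python3 - <<'E'
from h import *
o=get_obs(); print(o['q'].round(3),o['joint_vel'].round(3),o['contact_force'],o['torque'],o['gripper_width'])
p,r=tool(); g=p+r.apply([0,0,.054]); d=g-[.4140,.2347,.1]; cx=R.from_euler('z',-10.2,degrees=True).inv().apply(d); print(cx, np.degrees(np.arctan2(cx[2],cx[0])-np.arctan2(.048,.195)),np.hypot(cx[0],cx[2]))
snap('side','side12.png');snap('top','top12.png')
s=cv2.imread('pics/side12.png'); cv2.imwrite('pics/s12c.png',cv2.resize(s[100:300,270:460],None,fx=3,fy=3,interpolation=2))
S=cam('side')
H=np.array([.4140,.2347,.1]); Rz=R.from_euler('z',-10.2,degrees=True)
for t in (35,40,45,50):
    rr=np.radians(t); out=[]
    for y in (-.15,.15): out.append(H+Rz.apply([.22*np.cos(rr)-.01*np.sin(rr),y,.22*np.sin(rr)+.01*np.cos(rr)]))
    print(t,((proj(S,out)-[270,100]+.5)*3).round(0).tolist())
E
```

```text
[-0.199  0.171 -0.519  2.011  0.553  0.795 -1.232] [ 0.001  0.002  0.001 -0.001  0.    -0.001  0.   ] [ 5.4771428  -0.31952612  4.69658473] [-0.15644591 -1.21937446  0.07318972] 0.12186713598956313
[0.10463071 0.00112121 0.17234266] 44.90905155792712 0.20161739956608596
35 [[234.0, 363.0], [460.0, 212.0]]
40 [[224.0, 342.0], [451.0, 193.0]]
45 [[212.0, 321.0], [441.0, 174.0]]
50 [[199.0, 301.0], [429.0, 156.0]]
```

View pics/s12c.png

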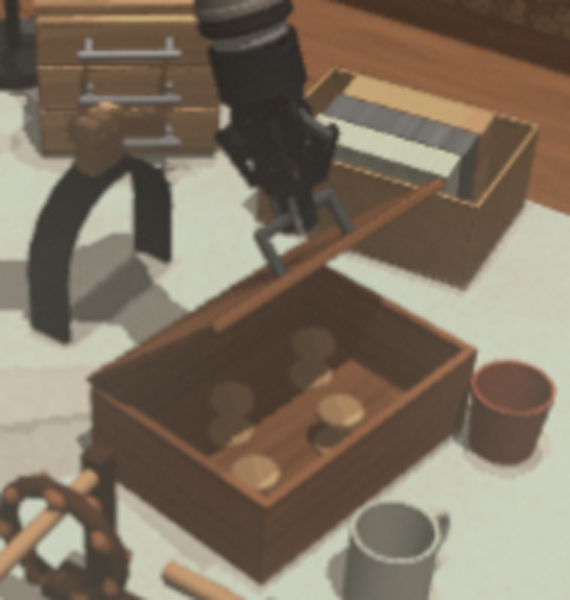

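View pics/side12.png

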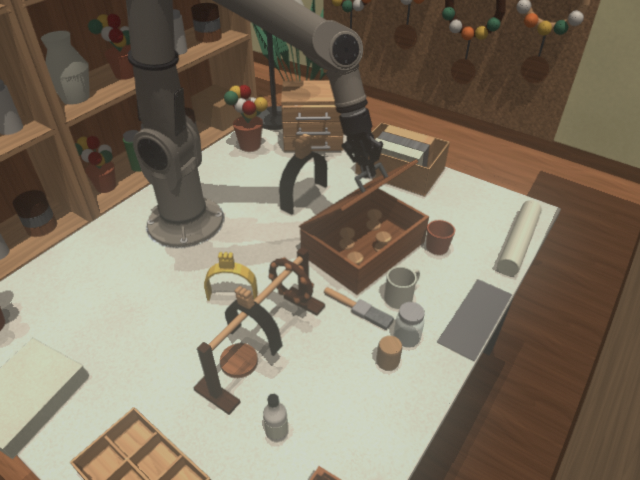

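The lid's free edge runs from about (213, 322) to (441, 179) in the crop. That is 44–45°, and the arc says 44.9°. I'll hold for a moment to check that everything stays still, then hand in.

Request:
apply_moves([
  [[0,0,0],[0,0,0],-1],
  [[0,0,0],[0,0,0],-1],
  [[0,0,0],[0,0,0],-1],
  [[0,0,0],[0,0,0],-1],
  [[0,0,0],[0,0,0],-1],
  [[0,0,0],[0,0,0],-1],
  [[0,0,0],[0,0,0],-1],
  [[0,0,0],[0,0,0],-1],
])

```text
t: 20.9
eef_pos: [0.4967, 0.2208, 0.3221]
tool_rot: [0.017, 0.977, -0.086, 0.196]
contact_force: [5.7, -0.6, 5.0]
gripper_width: 0.119
```

```bash
python3 - <<'E'
from h import *
o=get_obs(); print(o['joint_vel'].round(3),o['contact_force'],o['gripper_width'],o['eef_pos'])
snap('side','side13.png'); a=cv2.imread('pics/side12.png').astype(int); b=cv2.imread('pics/side13.png').astype(int)
d=np.abs(a-b).max(2)>50; print('changed px',d.sum(), np.argwhere(d)[:5])
c=read_camera('side')['color']
t0=cv2.imread('pics/side9.png').astype(int); d=np.abs(t0-b).max(2)>60; print('band area change since release',d[280:370,220:300].sum())
print(hand_in())
E
```

```text
[ 0.    -0.002  0.003 -0.001 -0.001 -0.    -0.   ] [ 5.68181581 -0.60924504  4.95452256] 0.11938058113108559 [0.49672686 0.2208051  0.32212673]
changed px 0 []
band area change since release 0
the job is handed in; nothing more can be done
None
```

The job is handed in at about 21 s of the 64 s allowed. The smaller black headband hangs over the bar, released, with one leg on each side and the tulip up. The arm is holding the lid open by its handle at about 45 degrees.

**Last checks:**
- **Lid angle:** 44.9° from the arm's position and about 44–45° from the free edge in the side picture.
- **Stillness:** the side picture did not change during the last second of holding. The arm's joints were still, with about 7 N on the wrist.
- **Band:** its area in the picture has not changed since I let go of it.
- **Other things:** I touched none of them, and they stand where they were in the side view.

**One imperfection:** the band does not hang exactly level. It tilts about 6° along its leg-to-leg direction, because it was set down a few millimetres off centre on the bar. It has not moved since I let go, so I left it rather than risk re-hanging it.

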